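# Pin the flat bar into the bench bracket with the ball-lock pin

### The job

Secure the flat bar in the dark steel bench bracket with the ball-lock pin, the one in the wooden rack whose black block head has a thumb button on its side. Hold the button in, lift the pin out and put it straight down through the holes of the bracket until its flange sits flush on the bracket, and only then let go, so that the button springs out and the pin locks.

Things in the scene. Friction and masses are not known exactly. Their poses are not given: they have to be found in the camera images.
- lock_pin: Ball-lock pin, hangs upright by its flange in one of three holes (78 mm apart) of a wooden rack, top 80 mm up; a knob pin and a T-handle pin, no taller, hang in the others. Origin: centre of the underside of the steel flange (50 mm wide, 5 thick); z up the pin. Black block head 30 mm along x, 44 along y, 5 to 43 mm above the origin. 0.15-0.31 kg.
- thumb_button (a joint): The pin's round thumb button, 18 mm wide, on the head's +x face, centre 25 mm above the pin's origin. 0 = out (stands 8 mm out of the face), 0.008 m = flush. Spring 2.4 N out, 7.2 N in. Fingers closing along the pin's x, 27 mm above the origin, with 15 N or more, squeeze it in (38 to 30 mm). It draws the locking lugs in and lets them out.
- pin_tip (a point): Tip of the pin's shank, 62 mm below the flange. Shank 16 mm thick with a 14 mm cone, 6 mm wide at the tip. Two brass lugs (9 mm thick), 20 mm above this point, stick out along the pin's +y and -y, 30 mm across; they lie flush with the shank when the button is in. Rack holes are 38 mm wide: the pin lifts straight out.
- bracket_hole (a point): Centre of the hole's mouth on top of the fixed dark steel bracket (90 x 90 mm), 72 mm above the bench, z up; nothing of it is higher. Two plates with a flat steel bar between, which runs out along -y; holes in line, 26 mm wide, 32 mm deep in all, open below. With the flange on the top the lugs are clear below and the tip is 10 mm off the bench. Any pin yaw will do.

How it is judged:
On the way, in this order (a step that is already met when the one before it is completed fails the run):
1. the pin is carried clear of the rack with its button held in (value of joint thumb_button above 0.005 m and distance of lock_pin from where it was at the start of the episode above 0.07 m), for 0.1 s.
2. the pin's lugs go into the bracket hole with the button held in (value of joint thumb_button above 0.005 m and horizontal distance between lock_pin and bracket_hole below 0.012 m and z of lock_pin in the frame of bracket_hole below 0.035 m), for 0.1 s.
At the end, for the whole second after the job is handed in: The ball-lock pin stands in the bracket hole, its axis within 10 mm of the hole's and upright within about 7 degrees, its flange down on the bracket within 4 mm, its button sprung out to within 2 mm, and at rest (horizontal distance between lock_pin and bracket_hole below 0.01 m and z of lock_pin in the frame of bracket_hole below 0.004 m and angle between lock_pin's own z axis and vertical below 0.12 rad and value of joint thumb_button below 0.002 m and linear speed of lock_pin below 0.02 m/s); the robot touches nothing.
It also fails if it takes over 48 s, if anything falls off the work surface, if the arm or the gripper's body presses on something with over 40 N, if the wrist force passes 120 N, or if a joint passes its speed limit or range.

### The arm

A 6-joint arm with a two-finger parallel gripper is mounted at the origin on the work surface. World frame = base frame: x ahead of the robot, y to its left, z up, the work surface at z = 0. Lengths are in m, angles in rad, forces in N, time in s.
With the tool pointing down it reaches from about 0.25 to 0.725 m from the base axis. Payload 4 kg.
Tool frame: the origin (TCP) lies on the centre line of the jaws, within the pads' length; the fingertips stand ahead of it and the grasp point (between the pads) lies 3 mm ahead of it (bot.tcp_to_tips is the z of the fingertips in the tool frame, in m); z points along the fingers, y is the line along which they close (so a half turn about z gives the same grasp; the last joint's range is limited). The gripper opens to 85 mm and grips with 20 to 120 N. Pads are 22 mm wide; open, the fingers measure 114 mm over their backs; the gripper's body (76 mm by 85 mm) begins 54 mm behind the grasp point. The pads swing forward as they close: fully open they stand 13 mm farther back than shut.
Start: joints at [-1.103, 0.241, 0.005, 1.335, 0, 1.571], TCP at [0.225, -0.446, 0.253] pointing down, gripper open.
Joint ranges: [-2.72, 2.72], [-1.05, 1.87], [-1.09, 1.28], [-1.99, 2.15], [-1.42, 1.44], [-3.14, 3.14]. Speed limits (rad/s): [2.79, 2.79, 3.14, 3.14, 3.14, 3.14].

### API

Orientations are given as a unit quaternion [x, y, z, w].
In Python, from workcell import telemetry, camera, camera_params, ticket, boxes_of, cut_out, spot_point, bot gives the robot as it stands.
- The arm moves only by the shell command python3 -m creep 'ROWS'. ROWS is text: rows parted by semicolons, each of 5 numbers parted by spaces: the opening, from 0 (shut) to 1 (fully open), then the shift along the tool's x, y, z in units of 150 mm (1.0 is 150 mm), then the turn about the tool's z in units of 180 degrees (1.0 is 180 degrees). In form: claw x y z turn; .... A call has 1 to 12 rows; each row is the pose to reach, as a shift and turn from the pose commanded when the call began, along the tool's axes at that moment, turning the shorter way round; what a row does not reach only later rows make up. A row lasts 1/8 s, in which the tool goes at most 62.5 mm and 10.7 degrees, less where a joint would pass 70% of its speed; a pose out of reach is approached as far as the arm can. A call with a number of a shift or a turn outside -1 to 1 is refused whole. A call with a gripper value outside its range is refused whole. The fingers move at their own pace and stop on an object; the grip force is fixed at half the most. Time passes only in rows, so rows that repeat a pose let the fingers close. It gives the time, the measured TCP pose, the force, the opening and the grip force at its end, in the units of the state.
- telemetry.get_obs(): the state, without advancing time (a new reading comes with each control period).
- camera(name): name is "scene" or "top" or "wrist"; returns the picture (480x640x3 uint8, red, green, blue); there is no depth.
- camera_params(name): a dict with "camera_matrix" (3x3 intrinsics, pixels), "eye" and "attitude" of the camera in the world. Camera axes: x right, y down, z forward; pixel columns grow to the right and rows downward; lengths in m; the calibration is good to about 2 mm. A picture is of the moment at which its call begins: read the wrist's pose just before it. camera_params takes no time and is no camera call; for the wrist camera it gives the pose at the moment of the call.
- ticket.job_done(): hands the job in; it is judged then, once.
Trained networks look in the newest picture that a camera, given by its name, has taken for a name from the list of things; names that differ only in an ending like _2 or _b are one class to them, and where a whole thing is asked for, a point or a joint stands for the part that bears it (a point fixed in the world has none). Each returns a list of dicts, best first, with "conf" (0 to 1); they miss things now and then, are a little off and sometimes report something else, mostly with a low value. They report only what shows in the picture. A call takes as long as a camera call.
- boxes_of(thing, camera): "at" ([x, y, z] in m, in world coordinates, good to about 4 mm: the middle of the surface that is visible of it).
- cut_out(thing, camera): "pixels" (480x640 bool, what is visible of it).
- spot_point(thing, camera): "at" ([x, y, z] in m, in world coordinates, good to about 4 mm: a listed point, or the origin of a listed thing).
The state is a dict: "clock": time; "joint_pos": joint angles; "joint_vel": joint speeds; "tau": joint torques, N m; "eef_pos": TCP position; "tool_rot": TCP orientation; "ft_force": force on the tool from outside, world axes, zero at the start; "ft_torque": the same for the moment, N m; "grip_width": finger opening in m; "grasp_force": force on a finger pad.
Only numpy, scipy, OpenCV 4.12 (cv2) and the standard library are available. Lean on these libraries where they do the work, as an engineer would, in place of code of your own. Each camera call takes 0.05 s, during which the arm holds its last target. There are 200 camera calls.

## Working session

There is one attempt and no reset: what is moved stays moved. The work goes in short steps, Python scripts to look and compute and a shell command to move; the robot and the scene stay as the last step left them, time stands still between calls to the robot, and variables do not carry over. Pictures are saved under pics/ and viewed, at most 10 in all, crops included, and the job is handed in when it is done.

```bash
ls; mkdir -p pics
python3 - <<'E'
from workcell import telemetry, camera, camera_params, boxes_of, cut_out, spot_point, bot
import cv2,numpy as np
o=telemetry.get_obs(); print({k:np.round(v,3).tolist() for k,v in o.items()}); print(bot.tcp_to_tips)
for c in ["scene","top"]:
    im=camera(c); cv2.imwrite(f"pics/{c}0.png",im[:,:,::-1]); p=camera_params(c); print(c,np.round(p["eye"],3),np.round(p["attitude"],3).tolist(),p["camera_matrix"][0][0])
    for t in ["lock_pin","pin_tip","bracket_hole","thumb_button"]:
        print(c,t,[(np.round(d["at"],3).tolist(),round(d["conf"],2)) for d in spot_point(t,c)][:3] )
    for t in ["lock_pin","thumb_button"]:
        print(c,t,'box',[(np.round(d["at"],3).tolist(),round(d["conf"],2)) for d in boxes_of(t,c)][:3])
E
```

```text
pics
{'clock': 0.0, 'joint_pos': [-1.103, 0.241, 0.004, 1.335, 0.0, 1.571], 'joint_vel': [0.0, -0.001, 0.001, -0.001, 0.0, -0.001], 'tau': [0.0, -37.232, 25.241, 0.017, 0.0, 0.0], 'eef_pos': [0.225, -0.446, 0.252], 'tool_rot': [0.973, 0.232, -0.0, -0.001], 'ft_force': [0.825, 0.046, -0.019], 'ft_torque': [0.019, 0.017, -0.008], 'grasp_force': 0.0, 'grip_width': 0.086}
0.022
scene [ 0.993 -0.343  0.658] [0.836, 0.389, -0.17, -0.348] 539.895589006037
scene lock_pin [([0.551, 0.318, 0.082], 0.72)]
scene pin_tip []
scene bracket_hole [([0.505, -0.188, 0.072], 0.9)]Traceback (most recent call last):
  File "<stdin>", line 7, in <module>
ValueError: it knows: bracket_hole, lock_pin, pin_tip
```

Run:
```python
from workcell import telemetry, camera, camera_params, boxes_of, cut_out, spot_point, bot
import cv2,numpy as np
for c in ["scene","top"]:
    im=camera(c); cv2.imwrite(f"pics/{c}0.png",im[:,:,::-1]); p=camera_params(c); print(c,np.round(p["eye"],3),np.round(p["attitude"],3).tolist(),p["camera_matrix"][0][0])
    for f,ts in ((spot_point,["lock_pin","bracket_hole"]),(boxes_of,["lock_pin","thumb_button"])):
      for t in ts:
        try: print(c,t,f.__name__,[(np.round(d["at"],3).tolist(),round(d["conf"],2)) for d in f(t,c)][:3])
        except ValueError as e: print(t,e)
```

```text
scene [ 0.993 -0.343  0.658] [0.836, 0.389, -0.17, -0.348] 539.895589006037
scene lock_pin call [([0.555, 0.316, 0.08], 0.89)]
scene bracket_hole call [([0.508, -0.187, 0.073], 0.96)]
scene lock_pin call [([0.563, 0.303, 0.11], 0.81)]
scene thumb_button call [([0.578, 0.314, 0.11], 0.63)]
top [0.505 0.018 0.946] [-0.703, 0.711, -0.007, 0.007] 534.9978975771236
top lock_pin call [([0.559, 0.313, 0.076], 0.65)]
top bracket_hole call [([0.505, -0.188, 0.072], 0.8)]
top lock_pin call [([0.551, 0.314, 0.118], 0.98)]
top thumb_button call []
```

View pics/scene0.png

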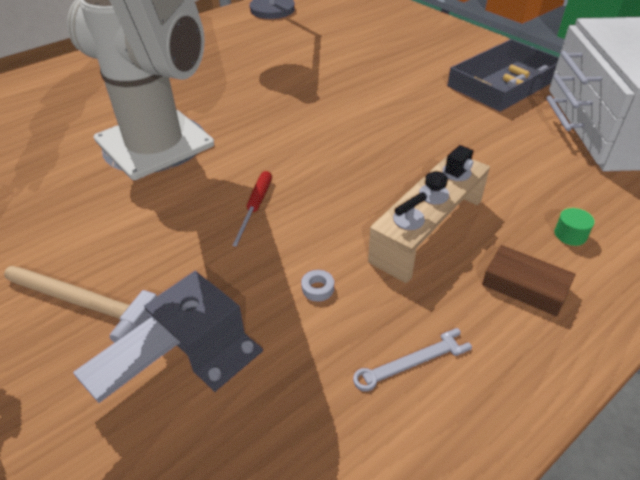

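View pics/top0.png

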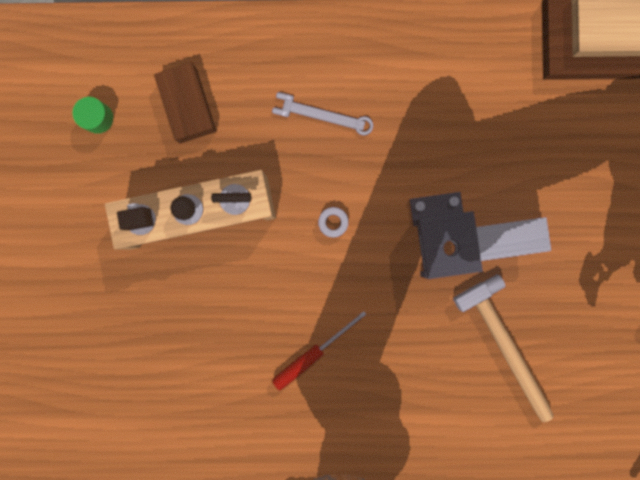

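The bracket is the dark block (hole at about (450,247) in top), with the bar running to the right. The lock pin is at the rack's left end, at (135,218) in top and (459,162) in scene. Its button faces the scene camera, roughly world +x. I'll move towards the bracket for a wrist view.

```bash
cat > h.py <<'E'
from workcell import telemetry, camera, camera_params, boxes_of, cut_out, spot_point, bot
import cv2,numpy as np
from scipy.spatial.transform import Rotation as R
def plan(target,yaw):
    "shift (units) in tool axes and turn to reach TCP target with tool-y direction angle yaw (mod pi)"
    o=telemetry.get_obs(); r=R.from_quat(o["tool_rot"]); d=r.inv().apply(np.array(target)-o["eef_pos"])/.15
    ty=r.as_matrix()[:,1]; a=np.arctan2(ty[1],ty[0]); t=(yaw-a+np.pi/2)%np.pi-np.pi/2
    print("eef",np.round(o["eef_pos"],4),"shift",np.round(d,3),"turn",round(-t/np.pi,4),"tooly",round(a,3),"t",o["clock"])
def look(name,c="wrist"):
    p=camera_params(c); im=camera(c); cv2.imwrite(f"pics/{name}.png",im[:,:,::-1])
    np.savez(f"pics/{name}.npz",im=im,K=p["camera_matrix"],eye=p["eye"],att=p["attitude"]); return im,p
def rot(p):
    a=np.array(p["attitude"]); return R.from_quat(a).as_matrix() if a.size==4 else a
def onz(p,uv,z):
    uv=np.atleast_2d(uv).astype(float); d=(rot(p)@np.linalg.inv(p["camera_matrix"])@np.c_[uv,np.ones(len(uv))].T).T
    return np.array(p["eye"])+d*((z-p["eye"][2])/d[:,2:])
def proj(p,X):
    c=(np.atleast_2d(X)-p["eye"])@rot(p); q=c@np.array(p["camera_matrix"]).T; return q[:,:2]/q[:,2:]
def tri(obs):
    A=np.zeros((3,3));b=np.zeros(3)
    for p,uv in obs:
        d=rot(p)@np.linalg.inv(p["camera_matrix"])@np.r_[uv,1]; d/=np.linalg.norm(d); M=np.eye(3)-np.outer(d,d); A+=M;b+=M@p["eye"]
    return np.linalg.solve(A,b)
E
python3 -m creep '1 0.16 -0.08 0 -0.058;1 0.33 -0.16 0 -0.116;1 0.5 -0.25 0 -0.175;1 0.66 -0.33 0 -0.233;1 0.83 -0.41 0 -0.291;1 1 -0.5 0 -0.35;1 1 -0.5 0 -0.35'
python3 - <<'E'
from h import *
plan([.44,-.19,.25],0); p=camera_params("wrist"); o=telemetry.get_obs(); r=R.from_quat(o["tool_rot"])
print(r.inv().apply(p["eye"]-o["eef_pos"]), r.as_matrix().T@rot(p), p["camera_matrix"])
E
```

```text
clock: 1.58
eef_pos: [0.3263, -0.3106, 0.2534]
tool_rot: [0.708, 0.707, 0.0, 0.0]
ft_force: [-0.2, 0.1, 0.7]
grip_width: 0.0855
grasp_force: 0.0
eef [ 0.3263 -0.3106  0.2534] shift [0.805 0.757 0.023] turn -0.0004 tooly -0.001 t 1.575
[ 0.07605811  0.00051902 -0.12008542] [[ 2.17667598e-04 -9.54755798e-01 -2.97390851e-01]
 [ 9.99998370e-01  7.40802563e-04 -1.64637983e-03]
 [ 1.79219859e-03 -2.97390008e-01  9.54754404e-01]] [[410.56261248   0.         317.85320559]
 [  0.         410.56261248 242.53159823]
 [  0.           0.           1.        ]]
```

```bash
python3 -m creep '1 0.15 0.25 0 0;1 0.3 0.5 0 0;1 0.4 0.75 0 0;1 0.45 1 0 0;1 0.45 1 0 0;1 0.45 1 0 0'
python3 - <<'E'
from h import *
im,p=look("w1")
print([(np.round(d["at"],4).tolist(),round(d["conf"],2)) for d in spot_point("bracket_hole","wrist")])
plan([.5,.27,.26],0)
E
```

```text
clock: 2.33
eef_pos: [0.4751, -0.2453, 0.2529]
tool_rot: [0.709, 0.705, -0.0, -0.001]
ft_force: [0.4, 0.9, -0.7]
grip_width: 0.0857
grasp_force: 0.0
[([0.4989, -0.1877, 0.0693], 0.81)]
eef [ 0.4747 -0.2454  0.2533] shift [ 3.437  0.15  -0.045] turn -0.0018 tooly -0.006 t 2.425
```

View pics/w1.png

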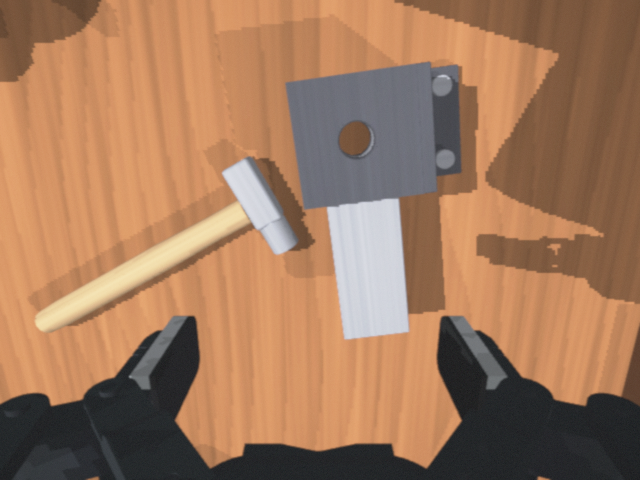

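Wrist view: the bracket hole mouth is at about (356,139), with the bar below it and the hammer to the left. I'll step forward for a second view, then carry on to the rack.

```bash
python3 -m creep '1 0.3 0 0 0;1 0.6 0 0 0;1 0.8 0 0 0;1 0.8 0 0 0;1 0.8 0 0 0'
python3 - <<'E'
from h import *
im,p=look("w2")
import numpy as np
q=dict(np.load("pics/w1.npz")); p1=dict(camera_matrix=q["K"],eye=q["eye"],attitude=q["att"])
hs=[]
for i,(m,pp) in enumerate(((q["im"],p1),(im,p))):
    c=proj(pp,[[.503,-.188,.072]])[0]; x,y=c.astype(int); g=m[y-45:y+45,x-45:x+45].astype(int)
    # hole: not grey plate (plate is bluish: b>=r); wood seen through is r>b
    k=((g[...,0]-g[...,2]>8)|(g.sum(2)<180)).astype(np.uint8)
    n,l,s,ce=cv2.connectedComponentsWithStats(k); j=1+np.argmin([np.hypot(*(ce[a]-45))+(1e3 if s[a,4]<200 else 0) for a in range(1,n)])
    print(c,s[j],ce[j]+[x-45,y-45]); hs.append((pp,ce[j]+[x-45,y-45]))
    cv2.imwrite(f"pics/h{i}.png",cv2.resize(m[y-45:y+45,x-45:x+45,::-1],(360,360)))
cv2.imwrite("pics/hh.png",np.hstack([cv2.imread("pics/h0.png"),cv2.imread("pics/h1.png")]))
print(tri(hs),[onz(a,b,.072) for a,b in hs])
print([(np.round(d["at"],4).tolist(),round(d["conf"],2)) for d in spot_point("bracket_hole","wrist")])
plan([.53,.26,.28],0)
E
```

```text
clock: 3.05
eef_pos: [0.4758, -0.1255, 0.2537]
tool_rot: [0.709, 0.705, -0.0, 0.0]
ft_force: [-0.1, -0.3, 0.0]
grip_width: 0.0854
grasp_force: 0.0
[356.91303947 142.02149599] [ 28  24  32  35 858] [354.12004662 137.98018648]
[351.88630299 295.22750699] [ 31  28  27  16 298] [349.98657718 284.90268456]
[ 0.50247178 -0.18606235  0.05561885] [array([[ 0.5009486 , -0.18519281,  0.072     ]]), array([[ 0.50130672, -0.17903069,  0.072     ]])]
[([0.4991, -0.1874, 0.0709], 0.96)]
eef [ 0.476  -0.1259  0.2534] shift [ 2.574  0.346 -0.178] turn -0.0017 tooly -0.005 t 3.15
```

View pics/hh.png

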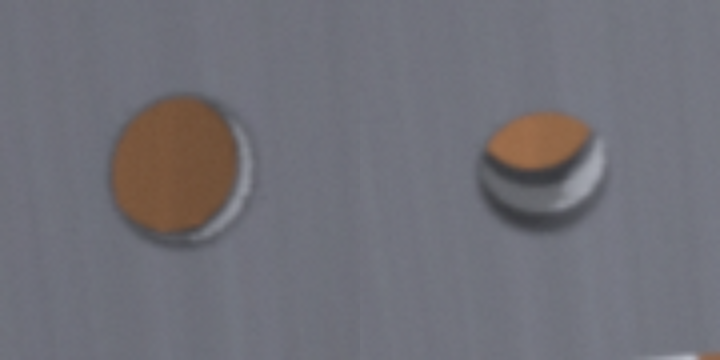

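The crops show the whole mouth ellipse. Its centre is at (356.3,139.8) in w1 and (351.5,292.9) in w2. I'll triangulate it and go on to the rack.

```bash
python3 -m creep '1 0.4 0 -0.05 0;1 0.7 0.1 -0.1 0;1 1 0.2 -0.2 0;1 1 0.2 -0.2 0'
python3 -m creep '1 0.4 0 0 0;1 0.7 0.1 0 0;1 1 0.2 0 0;1 1 0.2 0 0;1 1 0.2 0 0'
python3 - <<'E'
from h import *
L=lambda n:(lambda q:dict(camera_matrix=q["K"],eye=q["eye"],attitude=q["att"]))(np.load(f"pics/{n}.npz"))
a,b=L("w1"),L("w2"); u,v=np.array([356.3,139.8]),np.array([351.5,292.9])
print("hole",tri([(a,u),(b,v)]),onz(a,u,.072),onz(b,v,.072))
im,p=look("w3")
for f,t in ((spot_point,"lock_pin"),(boxes_of,"lock_pin"),(boxes_of,"thumb_button")):
    print(t,[(np.round(d["at"],4).tolist(),round(d["conf"],2)) for d in f(t,"wrist")])
plan([.53,.30,.28],0)
E
```

```text
clock: 3.65
eef_pos: [0.5082, 0.0268, 0.2841]
tool_rot: [0.707, 0.707, 0.001, 0.001]
ft_force: [0.2, 0.3, -0.1]
grip_width: 0.0855
grasp_force: 0.0
clock: 4.28
eef_pos: [0.5371, 0.1734, 0.2827]
tool_rot: [0.709, 0.705, -0.001, -0.0]
ft_force: [1.4, -0.2, -0.5]
grip_width: 0.0853
grasp_force: 0.0
hole [ 0.50269746 -0.18653032  0.07074624] [[ 0.50252756 -0.18645805  0.072     ]] [[ 0.50264945 -0.18596541  0.072     ]]
lock_pin [([0.5572, 0.3185, 0.0803], 0.71)]
lock_pin [([0.5543, 0.3077, 0.1206], 0.77)]
thumb_button [([0.5742, 0.3126, 0.1102], 0.71)]
eef [0.5372 0.1735 0.2836] shift [ 0.843 -0.053  0.024] turn -0.0018 tooly -0.006 t 4.475
```

View pics/w3.png

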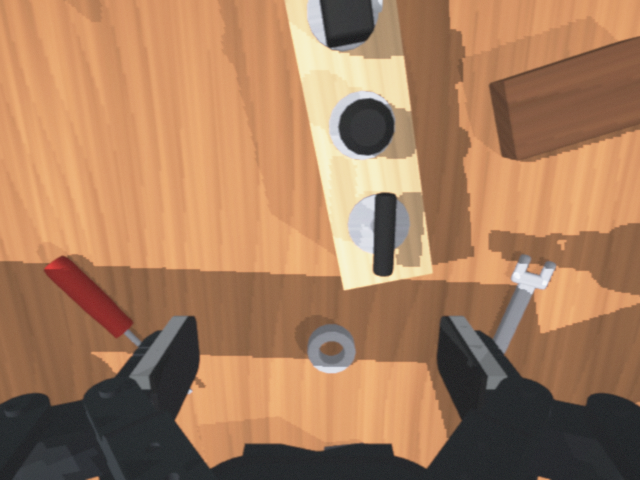

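The lock pin sits at the top of the frame, around (345,15), with the rack tilted about 10°. I'll take two closer views of the pin.

```bash
python3 -m creep '1 0.3 0 0 0;1 0.47 0 0 0;1 0.47 0 0 0;1 0.47 0 0 0'
python3 -c "
from h import *
look('w4'); print([(np.round(d['at'],4).tolist(),round(d['conf'],2)) for f,t in ((spot_point,'lock_pin'),(boxes_of,'thumb_button')) for d in f(t,'wrist')])"
python3 -m creep '1 0.3 0.1 0 0;1 0.4 0.1 0 0;1 0.4 0.1 0 0;1 0.4 0.1 0 0'
python3 - <<'E'
from h import *
im,p=look("w5"); print([(np.round(d['at'],4).tolist(),round(d['conf'],2)) for f,t in ((spot_point,'lock_pin'),(boxes_of,'thumb_button')) for d in f(t,'wrist')])
q=np.load("pics/w4.npz"); p4=dict(camera_matrix=q["K"],eye=q["eye"],attitude=q["att"])
cr=[]
for m,pp in ((q["im"],p4),(im,p)):
    x,y=proj(pp,[[.556,.315,.1]])[0].astype(int); x0,y0=x-65,max(y-65,0); print("crop origin",x0,y0,"x3")
    cr.append(cv2.resize(m[y0:y0+130,x0:x0+130,::-1],(390,390),interpolation=cv2.INTER_CUBIC))
cv2.imwrite("pics/pins.png",np.hstack(cr))
E
```

```text
clock: 4.97
eef_pos: [0.5374, 0.2445, 0.2834]
tool_rot: [0.709, 0.706, -0.0, 0.0]
ft_force: [-0.1, -0.7, -0.6]
grip_width: 0.0853
grasp_force: 0.0
[([0.556, 0.3182, 0.0805], 0.8), ([0.5711, 0.3215, 0.1122], 0.78)]
clock: 5.62
eef_pos: [0.5525, 0.3045, 0.2835]
tool_rot: [0.709, 0.706, -0.0, 0.0]
ft_force: [-0.0, -1.0, -0.5]
grip_width: 0.0856
grasp_force: 0.0
[([0.5539, 0.3183, 0.0819], 0.74), ([0.5694, 0.3198, 0.1134], 0.8)]
crop origin 278 57 x3
crop origin 257 140 x3
```

View pics/pins.png

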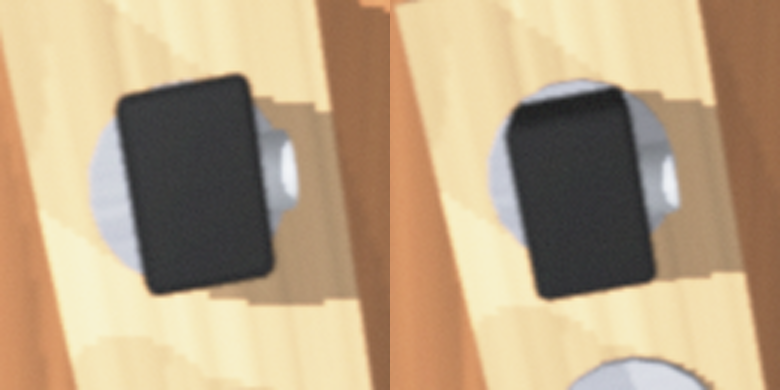

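Both crops show the black head with its button on the right (about +x), turned by about 10°. I'll fit the box model to the two silhouettes for x, y, z and yaw.

Run:
```python
from h import *
from scipy.optimize import minimize
V=[]
for n in ("w4","w5"):
    q=np.load(f"pics/{n}.npz"); pp=dict(camera_matrix=q["K"],eye=q["eye"],attitude=q["att"])
    x,y=proj(pp,[[.556,.315,.1]])[0].astype(int); m=(q["im"].max(2)<75).astype(np.uint8)
    l=cv2.connectedComponents(m)[1]; m=(l==l[y,x]).astype(np.uint8); V.append((pp,m)); print(m.sum(),cv2.boundingRect(m))
B=np.array([[a*.015,b*.022,c] for a in(-1,1) for b in(-1,1) for c in(.005,.043)])
def cost(s):
    e=0
    for p,m in V:
        X=R.from_euler("z",s[3]).apply(B)+s[:3]; h=cv2.convexHull((proj(p,X)*16).round().astype(np.int32))
        k=np.zeros((480,640),np.uint8); cv2.fillConvexPoly(k,h,255,cv2.LINE_AA,4); e+=np.abs(k/255.-m).sum()
    return e
best=min((minimize(cost,[.556,.318,z,y],method="Nelder-Mead",options=dict(initial_simplex=np.array([.556,.318,z,y])+np.vstack([np.zeros(4),np.diag([.006,.006,.006,.1])]),xatol=1e-5,fatol=.1)) for z in(.078,.083) for y in(.1,.2)),key=lambda r:r.fun)
print(best.x,best.fun); s=best.x
zz=.080; r2=minimize(lambda t:cost([t[0],t[1],zz,t[2]]),[s[0],s[1],s[3]],method="Nelder-Mead",options=dict(initial_simplex=np.array([[s[0],s[1],s[3]]]*4)+np.vstack([np.zeros(3),np.diag([.005,.005,.1])]))); print("z=.08:",r2.x,r2.fun)
plan([s[0],s[1],.18],s[3])
```

```text
2871 (318, 83, 51, 72)
2563 (297, 169, 48, 70)
[0.55500136 0.31675263 0.06552696 0.17246854] 570.5803921568628
z=.08: [0.55467981 0.31720871 0.23543989] 1040.4039215686273
eef [0.5527 0.3045 0.2838] shift [0.082 0.015 0.692] turn -0.0564 tooly -0.005 t 5.775
```

Run:
```python
from h import *
L=lambda n:(lambda q:dict(camera_matrix=q["K"],eye=q["eye"],attitude=q["att"]))(np.load(f"pics/{n}.npz"))
a,b=L("w4"),L("w5"); print(a["eye"],b["eye"])
A=np.array([[317,90],[369,147],[327.7,155],[360.3,81.7]]);Bq=np.array([[296.3,184],[345.3,232],[307.3,239.7],[337.7,177.3]])
T=np.array([tri([(a,x),(b,y)]) for x,y in zip(A,Bq)]); print(T.round(4),T.mean(0))
for p,q in((a,A),(b,Bq)):
    W=onz(p,q,.123); print(W.mean(0).round(4),np.linalg.norm(W[0]-W[3]),np.linalg.norm(W[0]-W[2]),"yaw",np.arctan2(*(W[3]-W[0])[1::-1]),np.arctan2(*(W[1]-W[2])[1::-1]),np.arctan2(*(W[0]-W[2])[1::-1])-np.pi/2)
X=R.from_euler("z",.17).apply(np.array([[i*.015,j*.022,c] for c in(.005,.043) for i,j in((-1,1),(1,1),(1,-1),(-1,-1))]))+[.555,.317,.08]
ims=[]
for n,p in(("w4",a),("w5",b)):
    im=cv2.imread(f"pics/{n}.png"); u=proj(p,X); print(u.round(0).tolist())
    x,y=u.mean(0).astype(int); x0,y0=x-65,y-65; c=cv2.resize(im[y0:y0+130,x0:x0+130],(390,390),interpolation=cv2.INTER_CUBIC)
    for k in(0,4): cv2.polylines(c,[((u[k:k+4]-[x0,y0]+.5)*3).astype(np.int32)],True,(0,0,255) if k else (0,255,0))
    ims.append(c)
cv2.imwrite("pics/ov.png",np.hstack(ims))
```

```text
[0.53828994 0.3206311  0.40348223] [0.55337867 0.38065592 0.40352368]
[[0.5376 0.3354 0.1242]
 [0.5724 0.2993 0.1177]
 [0.5446 0.2942 0.1194]
 [0.5654 0.3401 0.1251]] [0.55503328 0.31726915 0.1216181 ]
[0.5546 0.3176 0.123 ] 0.028053842400008706 0.04156292573416294 yaw 0.17379246089640163 0.18429371143766318 0.16886046012333966
[0.5553 0.3177 0.123 ] 0.028675145112772898 0.04055180150994665 yaw 0.15687796978607713 0.20502742614621242 0.17542793231312936
[[316.0, 92.0], [357.0, 84.0], [365.0, 146.0], [326.0, 153.0], [316.0, 89.0], [362.0, 80.0], [371.0, 150.0], [327.0, 158.0]]
[[297.0, 175.0], [335.0, 168.0], [344.0, 223.0], [307.0, 229.0], [294.0, 183.0], [337.0, 175.0], [347.0, 236.0], [306.0, 243.0]]
```

View pics/ov.png

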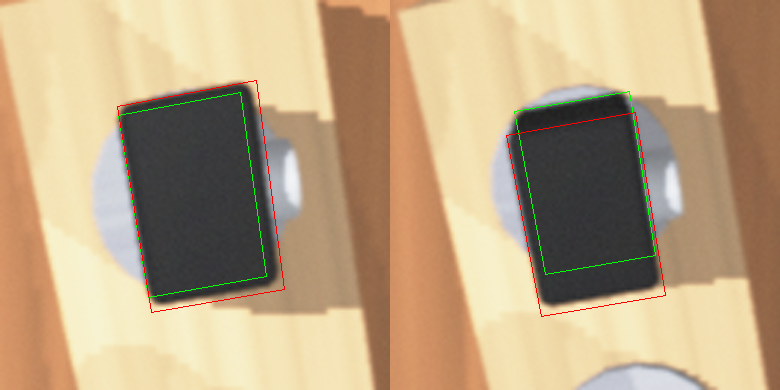

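The fit overlays well: the pin is at (0.555, 0.317), the head top at about 0.122, and the yaw about 0.17. I'll align above it and go partly down.

```bash
python3 -m creep '1 0.04 0.01 0 -0.028;1 0.08 0.015 0.1 -0.056;1 0.08 0.015 0.35 -0.056;1 0.08 0.015 0.6 -0.056;1 0.08 0.015 0.7 -0.056;1 0.08 0.015 0.7 -0.056'
python3 -c "
from h import *
plan([.555,.3173,.110],.172)"
```

```text
clock: 6.52
eef_pos: [0.5545, 0.3169, 0.1777]
tool_rot: [0.644, 0.765, -0.001, -0.0]
ft_force: [0.4, -0.1, 0.7]
grip_width: 0.0861
grasp_force: 0.0
eef [0.5545 0.3169 0.1777] shift [0.002 0.004 0.451] turn 0.0 tooly 0.172 t 6.525
```

```bash
python3 -m creep '1 0 0 0.2 0;1 0 0 0.35 0;1 0 0 0.45 0;1 0 0 0.45 0;0 0 0 0.45 0;0 0 0 0.45 0;0 0 0 0.45 0;0 0 0 0.45 0;0 0 0 0.45 0;0 0 0 0.45 0;0 0 0 0.45 0;0 0 0 0.45 0'
python3 -c "
from h import *
plan([.555,.3173,.23],.172); print(telemetry.get_obs()['grip_width'],telemetry.get_obs()['grasp_force'])"
```

```text
clock: 8.02
eef_pos: [0.5551, 0.318, 0.1127]
tool_rot: [0.643, 0.765, 0.001, 0.0]
ft_force: [-2.2, -0.2, 6.2]
grip_width: 0.029
grasp_force: 61.2
eef [0.5551 0.318  0.1127] shift [-0.003 -0.    -0.782] turn 0.0002 tooly 0.173 t 8.025
0.029001266331464767 61.152457147836685
```

Width is 29 mm at 61 N, so the button is squeezed in. Lifting straight up.

```bash
python3 -m creep '0 0 0 -0.1 0;0 0 0 -0.25 0;0 0 0 -0.45 0;0 0 0 -0.7 0;0 0 0 -0.9 0;0 0 0 -0.9 0;0 0 0 -0.9 0'
python3 - <<'E'
from h import *
im,p=look("w6"); look("s6","scene")
print([(np.round(d['at'],4).tolist(),round(d['conf'],2)) for c in("wrist","scene") for d in spot_point("lock_pin",c)+spot_point("pin_tip",c)])
plan([.5026,-.1862,.247],.172)
s=cv2.imread("pics/s6.png"); x,y=proj(camera_params("scene"),[[.555,.317,.2]])[0].astype(int); x0=min(max(x-120,0),400);y0=max(y-90,0)
cv2.imwrite("pics/s6c.png",cv2.resize(s[y0:y0+240,x0:x0+240],(480,480)))
E
```

```text
clock: 8.9
eef_pos: [0.5544, 0.3172, 0.2443]
tool_rot: [0.644, 0.765, -0.001, -0.0]
ft_force: [0.1, 0.1, -2.7]
grip_width: 0.0293
grasp_force: 60.1
[([0.5558, 0.3157, 0.2129], 0.67), ([0.5538, 0.3166, 0.2106], 0.95), ([0.5589, 0.318, 0.1478], 0.76)]
eef [0.5545 0.3173 0.2445] shift [-3.247 -0.917 -0.012] turn 0.0002 tooly 0.172 t 9.2
```

View pics/s6c.png

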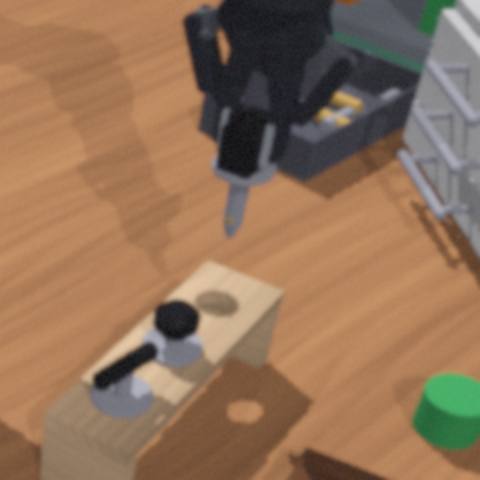

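The pin is out, hanging upright with its lugs flush. Carrying it to the bracket.

```bash
python3 -m creep '0 -0.1 -0.03 0 0;0 -0.3 -0.1 0 0;0 -0.6 -0.17 0 0;0 -0.9 -0.25 0 0'
python3 -m creep '0 -0.3 -0.08 0 0;0 -0.6 -0.17 0 0;0 -0.9 -0.25 0 0'
python3 -m creep '0 -0.3 -0.08 0 0;0 -0.6 -0.17 0 0;0 -0.8 -0.23 0 0;0 -0.9 -0.25 0 0;0 -0.9 -0.25 0 0'
python3 -c "
from h import *
plan([.5026,-.1862,.18],.172); print(telemetry.get_obs()['grip_width'])"
```

```text
clock: 9.7
eef_pos: [0.5406, 0.1759, 0.2458]
tool_rot: [0.644, 0.765, -0.0, 0.0]
ft_force: [0.8, -0.5, -2.6]
grip_width: 0.0289
grasp_force: 59.9
clock: 10.07
eef_pos: [0.5264, 0.0363, 0.2461]
tool_rot: [0.644, 0.765, -0.0, 0.0]
ft_force: [0.5, -0.6, -2.0]
grip_width: 0.0295
grasp_force: 59.9
clock: 10.7
eef_pos: [0.5134, -0.1015, 0.2459]
tool_rot: [0.644, 0.765, 0.0, 0.0]
ft_force: [-0.3, 0.0, -3.2]
grip_width: 0.0292
grasp_force: 59.9
eef [ 0.5134 -0.1015  0.2459] shift [-0.544 -0.167  0.439] turn -0.0005 tooly 0.171 t 10.7
0.029162655027110816
```

```bash
python3 -m creep '0 -0.3 -0.1 0 0;0 -0.5 -0.16 0 0;0 -0.545 -0.165 0.1 0;0 -0.545 -0.165 0.3 0;0 -0.545 -0.165 0.4 0;0 -0.545 -0.165 0.4 0;0 -0.545 -0.165 0.4 0'
python3 - <<'E'
from h import *
look("w7"); look("s7","scene"); look("t7","top")
for c in("wrist","scene","top"):
    for t in("lock_pin","pin_tip","bracket_hole"): print(c,t,[(np.round(d['at'],4).tolist(),round(d['conf'],2)) for d in spot_point(t,c)])
plan([.5026,-.1862,.105],.172)
s=cv2.imread("pics/s7.png"); x,y=proj(camera_params("scene"),[[.503,-.186,.08]])[0].astype(int); x0=x-60;y0=y-60
c=s[y0:y0+120,x0:x0+120]; c=cv2.resize(c,(480,480),interpolation=cv2.INTER_CUBIC); print(x0,y0,proj(camera_params("scene"),[[.5026,-.1862,.0715],[.5026,-.1862,.090]]))
w=cv2.imread("pics/w7.png"); x,y=proj(camera_params("wrist"),[[.503,-.186,.08]])[0].astype(int);print(x,y); y0=min(max(y-80,0),320)
cv2.imwrite("pics/s7c.png",c)
E
```

```text
clock: 11.58
eef_pos: [0.504, -0.1851, 0.1866]
tool_rot: [0.643, 0.766, 0.0, 0.001]
ft_force: [0.1, 0.7, -3.3]
grip_width: 0.0288
grasp_force: 59.8
wrist lock_pin [([0.5049, -0.1829, 0.1564], 0.66), ([0.5014, -0.1878, 0.0683], 0.57)]
wrist pin_tip []
wrist bracket_hole [([0.5007, -0.1873, 0.0688], 0.65)]
scene lock_pin [([0.5025, -0.1855, 0.1543], 0.85)]
scene pin_tip []
scene bracket_hole [([0.5061, -0.1868, 0.0728], 0.79)]
top lock_pin [([0.5087, -0.1867, 0.1547], 0.87)]
top pin_tip []
top bracket_hole [([0.5038, -0.1912, 0.0721], 0.92)]
eef [ 0.5033 -0.1856  0.1858] shift [-0.003 -0.005  0.539] turn 0.0001 tooly 0.172 t 12.175
127 239 [[188.61917654 303.28977465]
 [186.11383205 294.73787803]]
317 252
```

View pics/s7c.png

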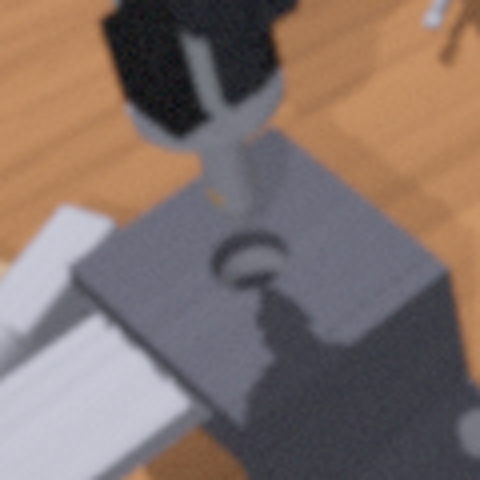

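The tip hovers over the mouth (crop: tip at (236,210), mouth at (251,260)), consistent with the prediction to within about 2 mm. Going down in two stages.

```bash
python3 -m creep '0 0 0 0.07 0;0 0 0 0.14 0;0 0 0 0.2 0;0 0 0 0.26 0;0 0 0 0.3 0;0 0 0 0.3 0'
```

```text
clock: 12.92
eef_pos: [0.5029, -0.1854, 0.1402]
tool_rot: [0.644, 0.765, -0.0, -0.001]
ft_force: [0.1, 0.5, -3.2]
grip_width: 0.0296
grasp_force: 59.9
```

```bash
python3 -m creep '0 0 0 0.06 0;0 0 0 0.12 0;0 0 0 0.17 0;0 0 0 0.2 0;0 0 0 0.22 0;0 0 0 0.23 0;0 0 0 0.235 0;0 0 0 0.235 0'
python3 -c "
from h import *
plan([.5026,-.1862,.1045],.172)
print([(np.round(d['at'],4).tolist(),round(d['conf'],2)) for c in('scene','top') for d in (look('x'+c,c) and spot_point('lock_pin',c))])"
```

```text
clock: 13.92
eef_pos: [0.5034, -0.1856, 0.1057]
tool_rot: [0.644, 0.765, 0.0, 0.0]
ft_force: [-0.4, 0.0, -2.6]
grip_width: 0.0295
grasp_force: 59.9
eef [ 0.5034 -0.1856  0.1057] shift [-0.003 -0.006  0.008] turn 0.0002 tooly 0.173 t 13.925
[([0.5022, -0.1851, 0.0745], 0.6), ([0.5058, -0.1886, 0.0707], 0.69)]
```

No contact yet. I'll feel for the flange contact in small steps.

```bash
python3 -m creep '0 0 0 0.005 0;0 0 0 0.01 0;0 0 0 0.015 0;0 0 0 0.015 0'
```

```text
clock: 14.62
eef_pos: [0.5033, -0.1856, 0.1047]
tool_rot: [0.644, 0.765, 0.0, 0.0]
ft_force: [-2.6, 1.4, 7.1]
grip_width: 0.0293
grasp_force: 61.1
```

Contact at +10 N, with the flange seated. Releasing and going straight up.

```bash
python3 -m creep '1 0 0 0 0;1 0 0 0 0;1 0 0 0 0;1 0 0 0 0;1 0 0 0 0;1 0 0 0 0;1 0 0 -0.2 0;1 0 0 -0.5 0;1 0 0 -0.9 0;1 0 0 -0.9 0;1 0 0 -0.9 0'
python3 - <<'E'
from h import *
look("w8"); look("s8","scene"); look("t8","top")
for c in("wrist","scene","top"):
    print(c,[(np.round(d['at'],4).tolist(),round(d['conf'],2)) for f,t in((spot_point,"lock_pin"),(boxes_of,"thumb_button")) for d in f(t,c)])
cr=[]
for n,c in(("s8","scene"),("w8","wrist")):
    s=cv2.imread(f"pics/{n}.png"); x,y=proj(camera_params(c),[[.503,-.186,.09]])[0].astype(int); x0=max(x-70,0);y0=max(y-70,0)
    cr.append(cv2.resize(s[y0:y0+140,x0:x0+140],(390,390),interpolation=cv2.INTER_CUBIC))
cv2.imwrite("pics/f8.png",np.hstack(cr))
E
```

```text
clock: 16.0
eef_pos: [0.5032, -0.1855, 0.2382]
tool_rot: [0.644, 0.765, 0.0, 0.0]
ft_force: [-0.1, -0.4, 0.6]
grip_width: 0.0854
grasp_force: 0.0
wrist [([0.5011, -0.1883, 0.0733], 0.68), ([0.5158, -0.1832, 0.1034], 0.87)]
scene [([0.497, -0.1865, 0.0736], 0.81), ([0.524, -0.1862, 0.0995], 0.51)]
top [([0.4995, -0.188, 0.0711], 0.7), ([0.5176, -0.1822, 0.1053], 0.5)]
```

View pics/f8.png

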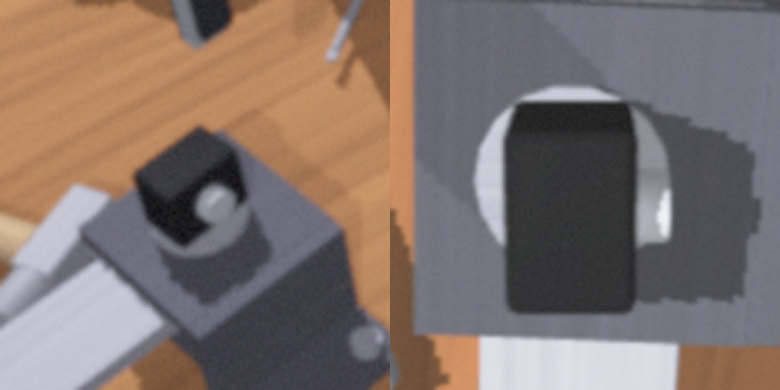

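The flange lies flat on the bracket, the button stands out, and the gripper is clear above. Handing in.

```bash
python3 -c "
from workcell import ticket
print(ticket.job_done())"
```

```text
the job is handed in; nothing more can be done
None
```

The job is handed in: the last pictures showed the ball-lock pin in the bracket with its flange flush, its button sprung out and the gripper clear, at about 16 s of the 48 s allowed; no verdict was returned.

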